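# Hold a guard flap in line on its hinge for pinning

### The arm

A 7-joint arm with a two-finger parallel gripper is mounted at the origin on the work surface. World frame = base frame: x ahead of the robot, y to its left, z up, the work surface at z = 0. Lengths are in m, angles in rad, forces in N, time in s.
With the tool pointing down it reaches from about 0.4 to 0.875 m from the base axis. Payload 4.4 kg.
Tool frame: the origin (TCP) lies on the mounting face of the last link; the fingertips stand 173 mm ahead of it and the grasp point (between the pads) lies 155 mm ahead of it; z points along the fingers, x is the direction in which the jaws open and shut, and the axes are right-handed (so a half turn about z gives the same grasp; the last joint's range is limited). The gripper opens to 85 mm and grips with 20 to 120 N. Pads are 22 mm wide; open, the fingers measure 114 mm over their backs; the gripper's body (76 mm by 85 mm) begins 54 mm behind the grasp point. The pads swing forward as they close: fully open they stand 13 mm farther back than shut.
Start: joints at [1.036, 0.628, 0.038, 1.517, -0.027, 0.996, -0.02], TCP at [0.294, -0.58, 0.405] pointing down, gripper open.
Joint ranges: [-3.06, 3.06], [-0.37, 2.12], [-1.25, 1.32], [0.18, 2.47], [-1.1, 4.24], [0.23, 1.98], [-2.94, 2.94]. Speed limits (rad/s): [2.57, 2.57, 3.14, 3.14, 3.14, 3.14, 3.14].

### API

Orientations are given as a unit quaternion [w, x, y, z].
In Python, from plant import sense, snapshot, calibration, hand_in, outline_of, tip_of gives the robot as it stands. The module is installed in compiled form; this text tells all that it offers.
- The arm moves only by the tool send_rows, never from a script. Its argument "rows" is a list of rows, each a list of 3 entries, a list of its own where there are three numbers: the shift along the tool's x, y, z in mm, then the turn about the tool's z in rad, then the gripper's target within -1 to 1 (shut at 1, half-way at 0, fully open at -1). In form: [[[dx, dy, dz], spin, grip], ...]. A call has 1 to 12 rows; each row shifts and turns the commanded pose from where the row before left it, along the tool's axes as they then stand; what a row does not reach is not made up. A row lasts 1/8 s, in which the tool goes at most 62.5 mm and 10.7 degrees, less where a joint would pass 70% of its speed; a pose out of reach is approached as far as the arm can. A call with a gripper value outside its range is refused whole. The fingers move at their own pace and stop on an object; "grip_force" is the grip in N (left out, the last holds). Time passes only in rows, so rows that do not move let the fingers close. It gives the time, the measured TCP pose, the force and the opening at its end, in the units of the state.
- sense(): the state, without advancing time (a new reading comes with each control period).
- snapshot(name): name is "scene" or "top" or "wrist"; returns the picture (420x560x3 uint8, red, green, blue); there is no depth.
- calibration(name): a dict with "vfov" (degrees; the focal length in pixels is half the picture's height over the tangent of half this angle, whatever the lens; pixels are square), "cx", "cy" (the principal point, pixels), "dist_coeffs" ([k1, k2, p1, p2, k3] as OpenCV has them; the pictures are not rectified), "cam_to_world" (4x4, takes a point from camera to world coordinates); the wrist camera has in their place "hand_eye" (4x4, takes a point from camera to tool coordinates, whose origin is the TCP and whose axes are the tool frame's). Camera axes: x right, y up, looking along -z (the intrinsics and any distortion apply to the point x, -y, -z); pixel columns grow to the right and rows downward; lengths in m; the calibration is good to about 2 mm. A picture is of the moment at which its call begins: read the wrist's pose just before it. calibration takes no time and is no camera call.
- hand_in(): hands the job in, once; it reports no verdict.
Trained networks look in the newest picture that a camera, given by its name, has taken for a name from the list of things; names that differ only in an ending like _2 or _b are one class to them, and where a whole thing is asked for, a point or a joint stands for the part that bears it (a point fixed in the world has none). Each returns a list of dicts, best first, with "p" (0 to 1); they miss things now and then, are a little off and sometimes report something else, mostly with a low value. They report only what shows in the picture. A call takes as long as a camera call. They do not tell look-alikes from the thing itself.
- outline_of(target, camera): "pixels" (420x560 bool, what is visible of it) and "extent" ([left, top, right, bottom] in pixels, round what is visible of it).
- tip_of(target, camera): "point" ([column, row] in pixels: a listed point, or the origin of a listed thing).
The state is a dict: "time_s": time; "joint_positions": joint angles; "qvel": joint speeds; "effort": joint torques, N m; "ee_pos": TCP position; "ee_rot": TCP orientation; "ft_force": force on the tool from outside, world axes, zero at the start; "wrist_torque": the same for the moment, N m; "opening": opening from 0.0 (shut) to 1.0 (fully open).
Only numpy, scipy, OpenCV 4.12 (cv2) and the standard library are available. Lean on these libraries where they do the work, as an engineer would, in place of code of your own. Each camera call takes 0.05 s, during which the arm holds its last target.

### The job

Pick up the guard flap that has the single hinge knuckle in the middle, bring that knuckle gently between the two knuckles on the machine bed's edge so that all the holes are in line and the hinge pin would slide straight through, with the flap about level and its grip bar upwards. Finish while still holding the flap there, still and in line, carried by the gripper and not pressed against the bed; nothing is let go. Leave the other flap, the hairbrush, the oil bottle and the pin where they are.

Things in the scene. Friction and masses are not known exactly. Their poses are not given: they have to be found in the camera images.
- flap: the guard flap to hold: aluminium plate 145 x 100 x 6 mm, lying flat, one hinge knuckle at the front middle, a grip bar across it. Origin: on the underside, below the middle of the grip bar; x towards the knuckle, z up. The plate runs from x = -75 to +70 mm; a lip at its rear edge rises to z = 18. Mass 0.2 to 0.45 kg, centre of mass within 10 mm of the grip bar
- grip (a point): middle of the flap's grip bar, at (0, 0, 30) mm in the flap's frame: an upright dark steel rib, 12 mm thick along the flap's x, 60 mm long along its y, standing from the plate's top (z = 6) up to z = 48 mm
- bore (a point): middle of the flap's knuckle, on the axis of its bore, at (85, 0, 11) mm in the flap's frame, same axes. The knuckle is a steel tube along y, outer diameter 22 mm, bore 14 mm, 52 mm long
- bore_left (a point): left (+y) end of the flap's bore, at (85, 26, 11) mm in the flap's frame
- bore_right (a point): right (-y) end of the flap's bore, at (85, -26, 11) mm in the flap's frame
- bed: fixed edge of a machine bed: green block 150 mm wide, 120 mm high, on a dark foot (170 mm wide, 18 mm high), a steel hinge half and two 22 mm high clamp jaws (rear) on top. Origin: on the table below the middle of the hinge axis; x from the axis into the block (roughly away from the robot), y along the hinge axis, z up. The block's face is at x = 17 mm. The flap in place has its x along the bed's x
- bed_axis (a point): point on the bed's hinge axis midway between its two knuckles, 131 mm above the table, axes as the bed; the flap's bore middle belongs here. The knuckles (diameter 22, bore 14, each 24 mm long) overhang the block's face with a free gap between them from y = -30 to +30 mm, open from above, below and the front; no ledge carries the flap
- spare: another flap of the same plate and grip bar but with two knuckles at the front corners (each 22 mm long) and none in the middle; it does not fit; leave it. Origin and axes as for the flap
- hairbrush: pink plastic hairbrush lying with its bristles up, 210 x 66 mm, 26 mm high; leave it. Origin on its underside at the root of the handle
- oiler: white plastic oil bottle, 48 mm across, 120 mm tall, standing; leave it. Origin in the middle of its underside
- pin: the steel hinge pin, 8 mm thick and 117 mm long with a head, lying in a low blue tray (135 x 75 x 22 mm) along the tray's length; leave it. Origin at the middle of its length, underneath
Mind the look-alikes: they are no part of the job. Of the things like the bed, leave any that is orange; of the rest the larger one is meant.

How it is judged:
On the way, in this order (a step that is already met when the one before it is completed fails the run):
1. the flap is lifted clear of the table, held by the fingers (height (world z) of bore above 0.05 m and contact force between the fingers and flap above 1 N), for 0.2 s.
2. the flap's knuckle is between the bed's knuckles with its bore in line, held by the fingers (x of bore_left in the frame of bed_axis between -0.0035 and 0.0035 m and z of bore_left in the frame of bed_axis between -0.0035 and 0.0035 m and x of bore_right in the frame of bed_axis between -0.0035 and 0.0035 m and z of bore_right in the frame of bed_axis between -0.0035 and 0.0035 m and y of bore in the frame of bed_axis between -0.005 and 0.005 m and contact force between the fingers and flap above 1 N and angle between flap's own z axis and vertical below 0.2 rad), for 0.3 s.
At the end, for the whole second after the job is handed in: Both ends of the flap's bore are within 3.5 mm of the hinge axis in the bed's x and z, its middle within 5 mm of the gap's middle along it; the flap is level to 0.2 rad, still (under 20 mm/s), gripped by the fingers and pressing on the bed with under 8 N (all of step 2 and linear speed of flap below 0.02 m/s and contact force between flap and bed below 8 N); the arm keeps its last pose, push and grip.
It fails at once if the spare flap is moved by more than 40 mm (distance of spare from where it was at the start of the episode above 0.04 m).
It fails at once if the hairbrush is moved by more than 40 mm (distance of hairbrush from where it was at the start of the episode above 0.04 m).
It fails at once if the oil bottle is moved by more than 40 mm (distance of oiler from where it was at the start of the episode above 0.04 m).
It fails at once if the hinge pin is moved by more than 40 mm (distance of pin from where it was at the start of the episode above 0.04 m).
It fails at once if the flap is rammed against the bed with more than 40 N (contact force between flap and bed above 40 N).
It also fails if it takes over 40 s, if anything falls off the work surface, if the arm or the gripper's body presses on something with over 40 N, if the wrist force passes 120 N, or if a joint passes its speed limit or range.

## Working session

There is one attempt and no reset: what is moved stays moved. The work goes in short steps, Python scripts to look and compute and a tool call to move; the robot and the scene stay as the last step left them, time stands still between calls to the robot, and variables do not carry over. Pictures are saved under pics/ and viewed, and the job is handed in when it is done.

Besides the shell and the picture viewer there is one more tool, called after ">>>" by a JSON object that holds its "method" and its "body". send_rows: Moves the arm, as the interface text tells. Its arguments: {"type":"object","properties":{"rows":{"type":"array","items":{"type":"array"}},"grip_force":{"type":"number"}},"required":["rows"]}

```bash
mkdir -p pics; ls
python3 - <<'E'
from plant import *
import cv2
s=sense(); print({k:s[k] for k in ('time_s','ee_pos','ee_rot','opening','ft_force')})
for n in ('scene','top','wrist'):
    im=snapshot(n); cv2.imwrite(f'pics/{n}0.png',im[:,:,::-1]); c=calibration(n); print(n,c)
E
```

```text
pics
{'time_s': 0.0, 'ee_pos': array([ 0.29356049, -0.57959389,  0.40378468]), 'ee_rot': array([-4.94902847e-04,  8.51987211e-01, -5.23561719e-01, -8.20267305e-04]), 'opening': 1.0006192540543117, 'ft_force': array([ 0.48984293, -0.02319958, -0.4725185 ])}
scene {'vfov': 45.975490989048296, 'cx': 279.7859940544142, 'cy': 209.95979068541277, 'dist_coeffs': array([-0.13446463,  0.        ,  0.        ,  0.        ,  0.        ]), 'cam_to_world': array([[ 0.79673628, -0.50196595,  0.33651372,  0.98064591],
       [ 0.60414414,  0.67528714, -0.42308053, -0.53480774],
       [-0.01487137,  0.5403864 ,  0.84128555,  1.24898451],
       [ 0.        ,  0.        ,  0.        ,  1.        ]])}
top {'vfov': 49.24242831817512, 'cx': 281.4770239754978, 'cy': 212.02245431368445, 'dist_coeffs': array([-0.04604853,  0.        ,  0.        ,  0.        ,  0.        ]), 'cam_to_world': array([[ 0.01269539,  0.99384785, -0.11002403,  0.39587421],
       [-0.99985338,  0.01135301, -0.01281876,  0.02961165],
       [-0.01149079,  0.11017064,  0.99384626,  1.27946177],
       [ 0.        ,  0.        ,  0.        ,  1.        ]])}
wrist {'vfov': 66.30276496386104, 'cx': 284.0127836107125, 'cy': 208.35506853603695, 'dist_coeffs': array([-0.07818509,  0.        ,  0.        ,  0.        ,  0.        ]), 'hand_eye': array([[ 9.99999679e-01,  4.19868831e-04,  6.82115194e-04,
        -2.53772545e-04],
       [ 6.01021231e-04, -9.56267358e-01, -2.92493382e-01,
        -7.31306366e-02],
       [ 5.29475640e-04,  2.92493698e-01, -9.56267304e-01,
         3.11792473e-02],
       [ 0.00000000e+00,  0.00000000e+00,  0.00000000e+00,
         1.00000000e+00]])}
```

View pics/scene0.png

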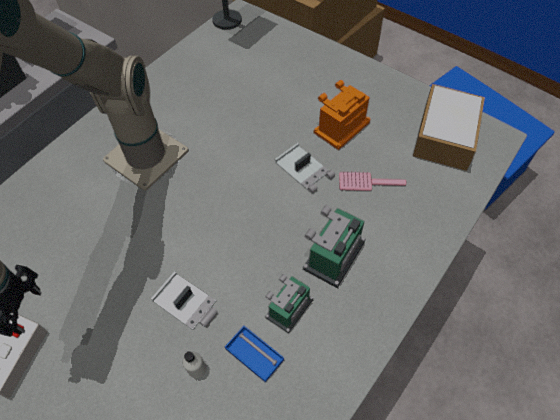

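View pics/top0.png

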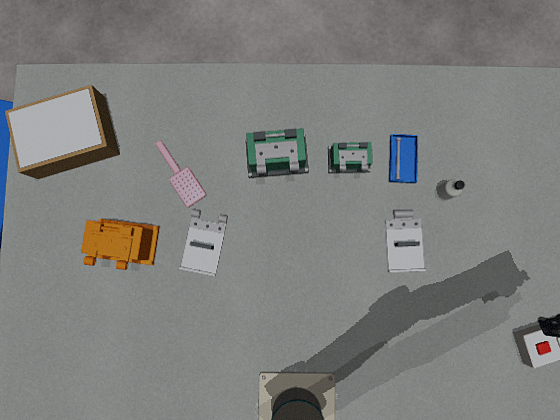

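View pics/wrist0.png

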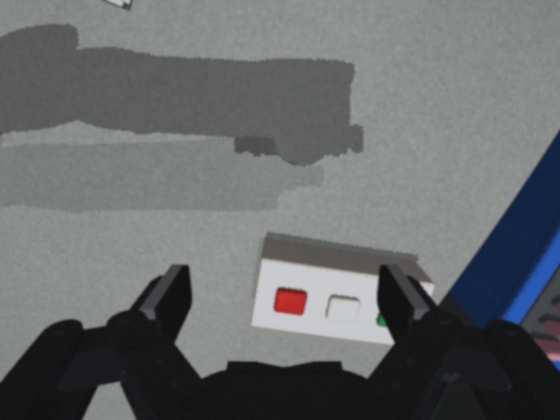

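```bash
cat > h.py <<'E'
from plant import *
import numpy as np, cv2
from scipy.spatial.transform import Rotation as R
from scipy.optimize import least_squares
def Rq(q): return R.from_quat(q,scalar_first=True).as_matrix()
def T_tool(s=None):
    s=s or sense(); T=np.eye(4); T[:3,:3]=Rq(s['ee_rot']); T[:3,3]=s['ee_pos']; return T
def cam(n,T=None):
    c=calibration(n); f=210/np.tan(np.radians(c['vfov'])/2)
    K=np.array([[f,0,c['cx']],[0,f,c['cy']],[0,0,1]])
    M=c['cam_to_world'] if n!='wrist' else (T if T is not None else T_tool())@c['hand_eye']
    return K,c['dist_coeffs'],M
F=np.diag([1.,-1,-1])
def proj(P,C):
    K,d,M=C; p=(np.atleast_2d(P)-M[:3,3])@M[:3,:3]@F
    return cv2.projectPoints(p,np.zeros(3),np.zeros(3),K,d)[0].reshape(-1,2)
def ray(uv,C):
    K,d,M=C; q=cv2.undistortPoints(np.float64(uv).reshape(-1,1,2),K,d).reshape(-1,2)
    D=np.c_[q,np.ones(len(q))]@F@M[:3,:3].T
    return M[:3,3],D
def at_z(uv,z,C):
    o,D=ray(uv,C); return o+D*((z-o[2])/D[:,2])[:,None]
def crop(im,box,k,name):
    l,t,r,b=box; cv2.imwrite('pics/'+name,cv2.resize(im[t:b,l:r,::-1],None,fx=k,fy=k,interpolation=cv2.INTER_CUBIC))
E
python3 - <<'E'
from h import *
Z=dict(flap=0,grip=.03,bore=.011,bore_left=.011,bore_right=.011,bed=0,bed_axis=.131,spare=0,hairbrush=0,oiler=0,pin=.004)
for n in ('top','scene'):
    im=snapshot(n); C=cam(n)
    if n=='top': crop(im,(160,100,460,290),2.6,'topc.png')
    for t in Z:
        for d in tip_of(t,n)[:3]:
            print(n,t,round(d['p'],2),np.round(d['point'],1),np.round(at_z(d['point'],Z[t],C)[0],4))
print(sense()['time_s'])
E
```

```text
top flap 0.72 [404.6 246. ] [ 0.4461 -0.2984  0.    ]
top grip 0.68 [180.8 171.2] [0.6454 0.3276 0.03  ]
top grip 0.56 [406.3 243.1] [ 0.4529 -0.2954  0.03  ]
top grip 0.32 [407.1 246. ] [ 0.445  -0.2975  0.03  ]
top bore 0.62 [400.4 213.9] [ 0.5348 -0.2852  0.011 ]
top bore_left 0.77 [391.8 216.7] [ 0.5267 -0.2611  0.011 ]
top bore_right 0.66 [415.7 215. ] [ 0.5322 -0.3279  0.011 ]
top bed 0.64 [347.5 174.6] [ 0.6464 -0.1396  0.    ]
top bed 0.62 [122.2 265.5] [0.3817 0.4905 0.    ]
top bed 0.58 [278.8 176.6] [0.6385 0.055  0.    ]
top bed_axis 0.96 [105.2 261.3] [0.3929 0.4874 0.131 ]
top bed_axis 0.87 [274.5 168.2] [0.6353 0.0636 0.131 ]
top bed_axis 0.82 [351.8 166.8] [ 0.641  -0.1334  0.131 ]
top spare 0.67 [201.5 245.6] [0.4405 0.2686 0.    ]
top hairbrush 0.97 [177.9 172.8] [0.6467 0.3429 0.    ]
top hairbrush 0.33 [397.3 218.6] [ 0.5227 -0.279   0.    ]
top oiler 0.73 [444.5 191.9] [ 0.6    -0.4143  0.    ]
top pin 0.4 [396.4 156.7] [ 0.6989 -0.2784  0.004 ]
scene flap 0.76 [183.3 301.8] [ 0.4499 -0.2987  0.    ]
scene grip 0.98 [182.8 298.2] [ 0.4546 -0.2977  0.03  ]
scene b
[... 258 characters left out ...]
 [ 0.5438 -0.3077  0.011 ]
scene bore_right 0.39 [196.8 369.4] [ 0.6055 -0.415   0.011 ]
scene bed 0.75 [326.3 117.4] [0.3813 0.4886 0.    ]
scene bed 0.72 [315.  246.1] [0.6364 0.0554 0.    ]
scene bed 0.71 [194.5 368.5] [ 0.596  -0.4158  0.    ]
scene bed_axis 0.9 [274.9 287.7] [ 0.6604 -0.1598  0.131 ]
scene bed_axis 0.71 [318.9 222.4] [0.6399 0.0579 0.131 ]
scene bed_axis 0.63 [329.1  89.8] [0.3835 0.4871 0.131 ]
scene spare 0.84 [295.3 165.5] [0.419  0.2569 0.    ]
scene hairbrush 0.64 [371.3 184.6] [0.6527 0.3376 0.    ]
scene oiler 0.7 [194.4 370.3] [ 0.5989 -0.4194  0.    ]
scene pin 0.63 [313.9 221.6] [0.5879 0.1188 0.004 ]
scene pin 0.52 [258.3 349.3] [ 0.6945 -0.279   0.004 ]
1.35
```

View pics/topc.png

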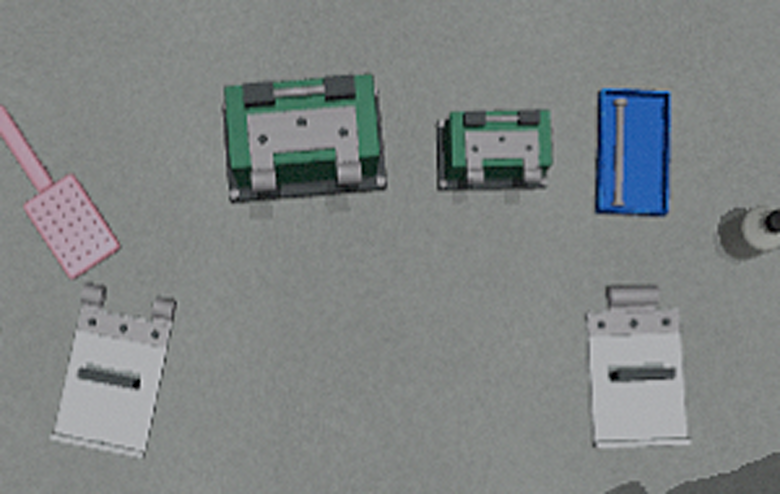

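The flap meant is the one at top-view pixel (404,242): it has one knuckle in the middle, at (403,214). The one at (205,245) has two corner knuckles, so it is the spare. For the bed, I rule out the orange one at (120,242). Of the two green ones, (277,150) is larger than (350,157), so (277,150) is the bed. The crop confirms both choices.

Next I move over the flap and line up the jaws.

>>> {"method": "send_rows", "body": {"rows": [[[-22.6,-33.5,10.5],0,-1],[[-22.6,-33.5,10.5],0,-1],[[-22.6,-33.5,10.5],0,-1],[[-22.6,-33.5,10.5],0,-1],[[-22.6,-33.5,10.5],0,-1],[[-22.6,-33.5,10.5],0,-1],[[-22.6,-33.5,10.5],0,-1],[[-22.6,-33.5,10.5],0,-1]]}}

```text
time_s: 2.35
ee_pos: [0.4518, -0.2964, 0.3206]
ee_rot: [-0.0, 0.852, -0.524, 0.0]
ft_force: [0.4, 0.0, 0.7]
opening: 0.997
```

>>> {"method": "send_rows", "body": {"rows": [[[0,0,0],-0.17,-1],[[0,0,0],-0.17,-1],[[0,0,0],-0.17,-1],[[0,0,0],-0.17,-1],[[0,0,0],-0.17,-1],[[0,0,0],-0.17,-1],[[0,0,0],-0.17,-1],[[0,0,0],0,-1],[[0,0,0],0,-1]]}}

```text
time_s: 3.48
ee_pos: [0.4511, -0.2976, 0.3208]
ee_rot: [0.0, 0.999, 0.042, 0.0]
ft_force: [0.1, -0.2, -0.2]
opening: 1.002
```

Run:
```python
from h import *
s=sense();T=T_tool(s);print(s['time_s'],s['ee_pos'],np.degrees(np.arctan2(T[1,0],T[0,0])),T[:3,2])
im=snapshot('wrist'); np.savez('w1.npz',im=im,T=T); cv2.imwrite('pics/w1.png',im[:,:,::-1]); C=cam('wrist',T)
Z=dict(flap=0,grip=.03,bore=.011,bore_left=.011,bore_right=.011)
for t in Z:
    for d in tip_of(t,'wrist')[:2]:
        print(t,round(d['p'],2),np.round(d['point'],1),np.round(at_z(d['point'],Z[t],C)[0],4))
```

```text
3.475 [ 0.45109519 -0.297632    0.32076277] 4.865925362361069 [ 1.27125353e-04 -1.17024659e-04 -9.99999985e-01]
flap 0.64 [287.8 187.9] [ 0.4526 -0.2919  0.    ]
grip 0.83 [286.3 201.8] [ 0.4514 -0.2969  0.03  ]
grip 0.2 [289.1 192.8] [ 0.4531 -0.2889  0.03  ]
bore 0.96 [377.3 200.4] [ 0.534 -0.294  0.011]
bore_left 0.83 [380.7 171.2] [ 0.5326 -0.2672  0.011 ]
bore_right 0.7 [377.8 224.8] [ 0.5385 -0.3171  0.011 ]
```

View pics/w1.png

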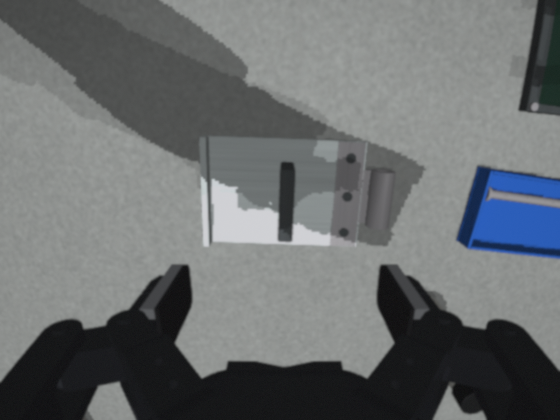

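Run:
```python
from h import *
im=np.load('w1.npz')['im']; 
crop(im,(190,120,430,260),3.3,'w1c.png')
```

```text
(no output)
```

View pics/w1c.png

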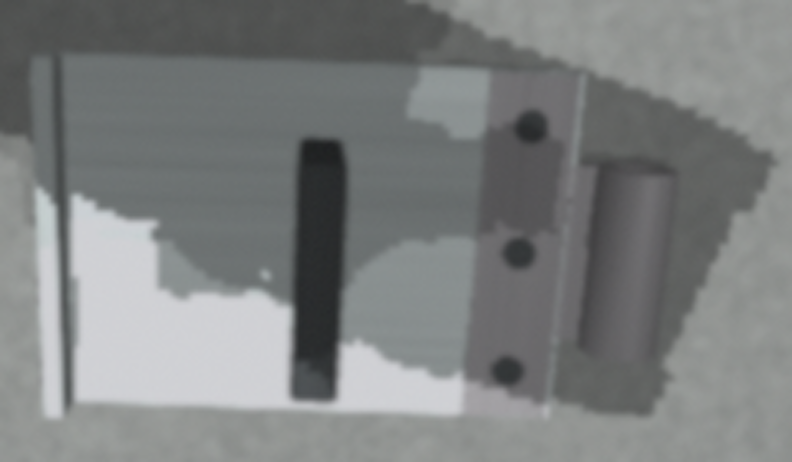

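Run:
```python
from h import *
d=np.load('w1.npz'); C=cam('wrist',d['T'])
P=np.array([[-75,50,18],[-75,-50,18],[70,50,6],[70,-50,6],[-6,30,48],[6,30,48],[-6,-30,48],[6,-30,48],[96,26,11],[96,-26,11]])/1e3
uv=np.array([[31,57],[45,416],[586,71],[547,416],[299,163],[345,163],[291,400],[336,400],[675,172],[657,358]])/3.3+[190,120]-0.35
def w(p): 
    r=R.from_euler('z',p[2]).as_matrix(); return P@r.T+[p[0],p[1],p[3]]
f=lambda p:(proj(w(p),C)-uv).ravel()
for z in (False,True):
    g=f if z else (lambda p:f(np.r_[p,0]))
    s=least_squares(g,[.451,-.297,.08,0][:4 if z else 3],loss='soft_l1')
    print(s.x[:2],np.degrees(s.x[2]),s.x[3:]); print(np.round(g(s.x).reshape(-1,2),1).tolist())
```

```text
[ 0.45094617 -0.29587862] 2.540975580391323 []
[[-0.7, -1.3], [-1.1, 0.5], [0.8, 0.2], [0.8, 1.0], [-0.5, -0.4], [1.3, 0.2], [-0.8, 1.0], [0.3, 1.5], [1.2, -1.0], [-1.1, -2.1]]
[ 0.45109689 -0.29654414] 2.619767208034968 [-0.00291402]
[[0.3, -0.6], [-0.1, 0.0], [-0.1, 0.5], [0.2, 0.3], [-0.4, -0.2], [1.3, 0.4], [-0.5, 0.4], [0.4, 0.9], [0.1, -1.0], [-1.9, -2.6]]
```

>>> {"method": "send_rows", "body": {"rows": [[[0,-1.5,15],0.04,-1],[[0,0,20],0,-1],[[0,0,20],0,-1],[[0,0,20],0,-1],[[0,0,20],0,-1],[[0,0,20],0,-1],[[0,0,10],0,-1],[[0,0,8],0,-1],[[0,0,0],0,-1]], "grip_force": 60}}

```text
time_s: 4.9
ee_pos: [0.451, -0.296, 0.1876]
ee_rot: [-0.0, 1.0, 0.024, -0.0]
ft_force: [0.7, 0.5, -0.1]
opening: 0.999
```

>>> {"method": "send_rows", "body": {"rows": [[[0,0,0],0,1],[[0,0,0],0,1],[[0,0,0],0,1],[[0,0,0],0,1],[[0,0,0],0,1],[[0,0,0],0,1],[[0,0,0],0,1],[[0,0,0],0,1]]}}

```text
time_s: 5.9
ee_pos: [0.4514, -0.2961, 0.1881]
ee_rot: [0.0, 1.0, 0.024, 0.001]
ft_force: [-0.5, -0.3, 5.2]
opening: 0.128
```

>>> {"method": "send_rows", "body": {"rows": [[[0,0,-5],0,1],[[0,0,-10],0,1],[[0,0,-20],0,1],[[0,0,-25],0,1],[[0,0,-25],0,1],[[0,0,-25],0,1],[[0,0,-25],0,1],[[0,0,-15],0,1],[[0,0,-10],0,1],[[0,0,0],0,1],[[0,0,0],0,1]]}}

```text
time_s: 7.28
ee_pos: [0.4506, -0.2958, 0.3469]
ee_rot: [-0.0, 1.0, 0.024, -0.001]
ft_force: [-0.3, -0.7, -3.8]
opening: 0.134
```

Run:
```python
from h import *
s=sense();T=T_tool(s);print(s['time_s'],s['ee_pos'],np.degrees(np.arctan2(T[1,0],T[0,0])),T[:3,2],s['ft_force'],s['opening'])
im=snapshot('wrist'); np.savez('w2.npz',im=im,T=T); cv2.imwrite('pics/w2.png',im[:,:,::-1]); 
for t in ['grip','bore','bore_left','bore_right']:
    for d in tip_of(t,'wrist')[:2]: print(t,round(d['p'],2),np.round(d['point'],1))
im=snapshot('scene'); crop(im,(100,150,400,380),2.5,'s2.png')
```

```text
7.275 [ 0.45063795 -0.29583723  0.34691075] 2.7516356880198756 [-1.50439184e-03  9.36089217e-04 -9.99998430e-01] [-0.32995962 -0.70039984 -3.83115776] 0.13448144748383387
grip 0.87 [285.2 282.4]
bore 0.74 [446.7 265.1]
bore_left 0.79 [454.6 216.4]
bore_right 0.61 [441.9 309.1]
```

View pics/w2.png

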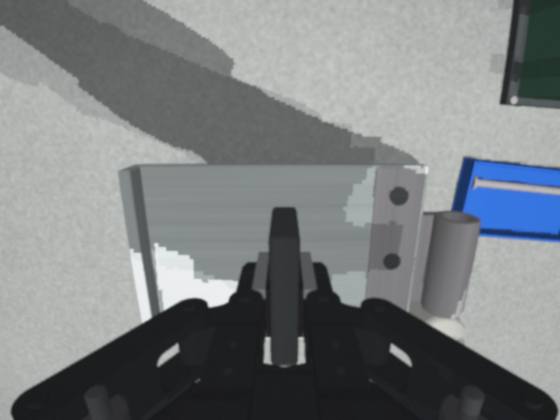

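View pics/s2.png

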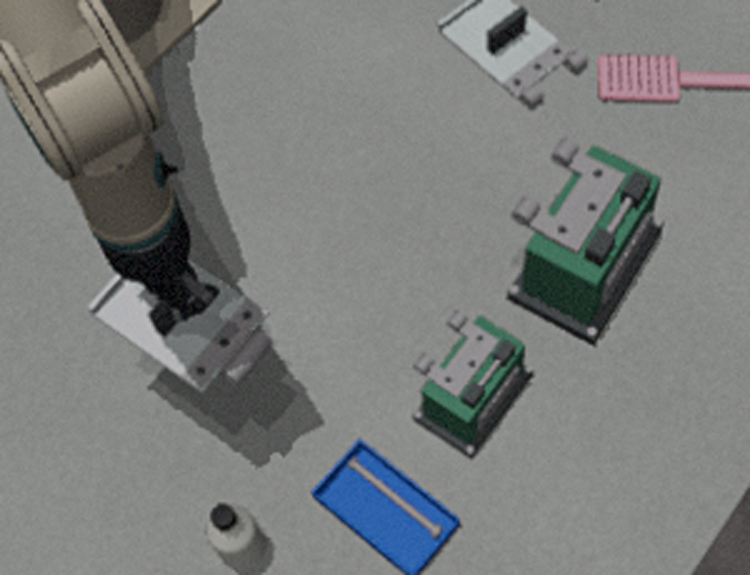

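Run:
```python
from h import *
im=np.load('w2.npz')['im']; 
crop(im,(370,150,490,330),3.3,'w2a.png')
crop(im,(110,150,310,330),3.3,'w2b.png')
```

```text
(no output)
```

View pics/w2a.png

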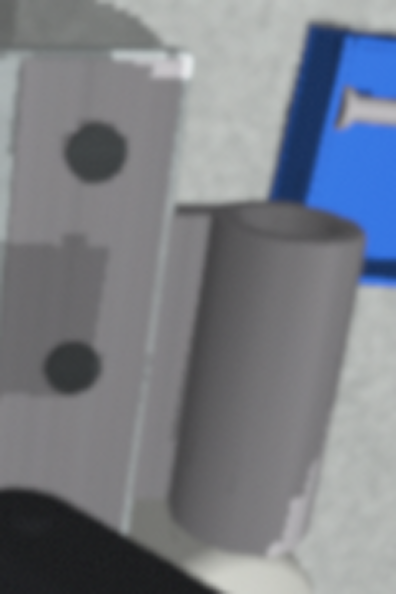

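View pics/w2b.png

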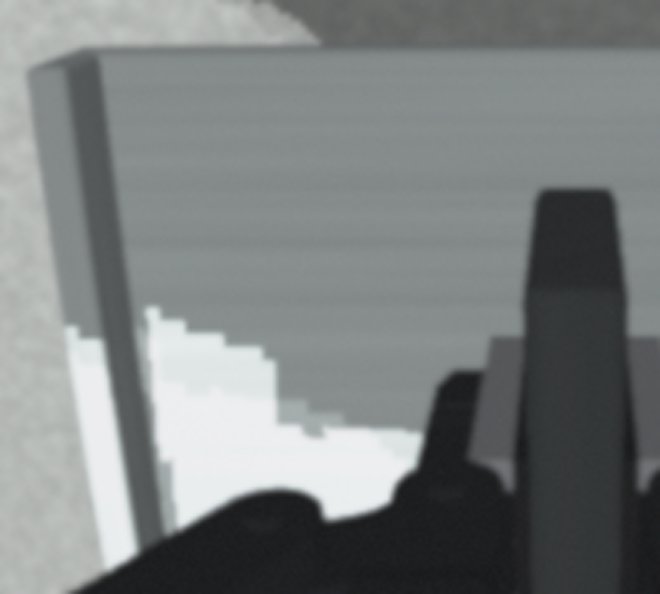

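```bash
cat > fit.py <<'E'
from h import *
def circ(c,r=.011,n=48):
    a=np.linspace(0,2*np.pi,n,endpoint=False); return np.c_[c[0]+r*np.cos(a),np.full(n,c[1]),c[2]+r*np.sin(a)]
TUBE=np.r_[circ([.085,.026,.011]),circ([.085,-.026,.011])]
def pose(p):
    M=np.eye(4); M[:3,:3]=R.from_rotvec(p[3:]).as_matrix()@F; M[:3,3]=p[:3]; return M
def tf(M,P): return np.atleast_2d(P)@M[:3,:3].T+M[:3,3]
def hull_d(pts,C,uv):
    h=cv2.convexHull(proj(pts,C).astype(np.float32))
    return np.array([cv2.pointPolygonTest(h,(float(u),float(v)),True) for u,v in uv])
def line_d(A,B,C,uv):
    a,b=proj(np.array([A,B]),C); n=np.array([-(b-a)[1],(b-a)[0]]); n/=np.linalg.norm(n); return (np.atleast_2d(uv)-a)@n
E
python3 - <<'E'
from fit import *
C=cam('wrist',np.eye(4))
a=lambda L:np.array(L)/3.3+[370,150]-.35
b=lambda L:np.array(L)/3.3+[110,150]-.35
P=np.array([[-75,50,18],[-6,30,48],[6,30,48],[-6,30,6],[6,30,6],[70,50,6]])/1e3
uv=np.r_[b([[27,70],[527,288],[627,288],[541,190],[611,190]]),a([[191,52]])]
sil=a([[364,235],[352,320],[330,440],[313,500],[265,553],[200,532],[280,202],[206,290],[190,390],[172,500]])
def f(p):
    M=pose(p)
    return np.r_[(proj(tf(M,P),C)-uv).ravel(),hull_d(tf(M,TUBE),C,sil),
      line_d(*tf(M,[[.07,.05,.006],[.07,-.03,.006]]),C,a([[160,260],[125,525]])),
      line_d(*tf(M,[[-.075,.05,.018],[-.075,-.03,.018]]),C,b([[107,570]])),
      line_d(*tf(M,[[-.07,.05,.006],[.07,.05,.006]]),C,b([[300,47],[660,46]]))]
x0=np.r_[0,0,.188,0,0,0]
s=least_squares(f,x0,loss='soft_l1'); J=s.jac
print('tool pose mm/deg',np.round(s.x[:3]*1e3,2),np.degrees(s.x[3:]).round(2)); print(np.round(f(s.x),1).tolist())
print('sd',np.sqrt(np.diag(np.linalg.inv(J.T@J)))*[1e3]*3+[0]*3 if 0 else np.sqrt(np.diag(np.linalg.inv(J.T@J))))
print('bore tool mm',tf(pose(s.x),[.085,0,.011])*1e3)
# constrained z, tilt as level
T=np.load('w2.npz')['T']
g=lambda q:f(np.r_[q[0],q[1],.1881,0,0,q[2]])
s2=least_squares(g,[0,0,0],loss='soft_l1'); print('constr',s2.x,s.cost,s2.cost); print('bore',tf(pose(np.r_[s2.x[:2],.1881,0,0,s2.x[2]]),[.085,0,.011])*1e3)
np.save('flap_in_tool.npy',s.x)
E
```

```text
tool pose mm/deg [ -1.23   0.39 189.39] [-0.   -0.01 -0.01]
[0.2, -0.9, -0.5, 0.1, 1.7, 0.1, -1.0, -2.3, 2.1, -2.4, 1.8, -0.3, 0.9, -0.6, -1.3, 0.2, 1.0, 2.4, 1.6, 2.5, 2.2, 1.8, 2.5, 2.2, 0.4, -1.5, -1.7]
sd [0.00021811 0.00038998 0.00040004 0.00836044 0.00767404 0.00496431]
bore tool mm [[ 83.76754374   0.37046577 178.40394629]]
constr [-1.51157717e-03  1.64062344e-05  2.12354337e-03] 20.517548417272025 25.171463729851087
bore [[ 83.48823118   0.19690728 177.1       ]]
```

```bash
cat >> fit.py <<'E'
def solve(f,x0,**k):
    x0=np.asarray(x0,float)
    s=least_squares(lambda q:f(x0+(q-1)),np.ones(len(x0)),diff_step=2e-4,loss='soft_l1',**k); s.x=x0+s.x-1; return s
E
cat > w2fit.py <<'E'
from fit import *
C=cam('wrist',np.eye(4))
a=lambda L:np.array(L)/3.3+[370,150]-.35
b=lambda L:np.array(L)/3.3+[110,150]-.35
P=np.array([[-75,50,18],[-6,30,48],[6,30,48],[-6,30,6],[6,30,6],[70,50,6]])/1e3
uv=np.r_[b([[27,70],[527,288],[627,288],[541,190],[611,190]]),a([[191,52]])]
sil=a([[364,235],[352,320],[330,440],[313,500],[265,553],[200,532],[280,202],[206,290],[190,390],[172,500]])
def f(p):
    M=pose(p)
    return np.r_[(proj(tf(M,P),C)-uv).ravel(),hull_d(tf(M,TUBE),C,sil),
      line_d(*tf(M,[[.07,.05,.006],[.07,-.03,.006]]),C,a([[160,260],[125,525]])),
      line_d(*tf(M,[[-.075,.05,.018],[-.075,-.03,.018]]),C,b([[107,570]])),
      line_d(*tf(M,[[-.07,.05,.006],[.07,.05,.006]]),C,b([[300,47],[660,46]]))]
x0=np.r_[0,0,.188,0,0,0]
s=solve(f,x0); J=s.jac
print('tool pose mm/deg',np.round(s.x[:3]*1e3,2),np.degrees(s.x[3:]).round(2)); print(np.round(f(s.x),1).tolist())
print('sd',np.sqrt(np.diag(np.linalg.inv(J.T@J))).round(4))
print('bore tool mm',tf(pose(s.x),[.085,0,.011])*1e3)
g=lambda q:f(np.r_[q[0],q[1],.1881,0,0,q[2]])
s2=solve(g,[0,0,0]); print('constr',s2.x,s.cost,s2.cost); print('bore',tf(pose(np.r_[s2.x[:2],.1881,0,0,s2.x[2]]),[.085,0,.011])*1e3)
np.save('flap_in_tool.npy',s.x)
E
python3 w2fit.py
```

```text
tool pose mm/deg [ -1.24   0.74 189.15] [-0.53 -0.09 -0.3 ]
[0.0, 0.3, -0.8, -0.1, 1.5, -0.3, -1.3, -1.7, 1.8, -1.9, 1.0, -0.5, 0.5, -0.7, -1.0, 0.7, 1.0, 2.2, 1.8, 2.6, 2.0, 1.3, 2.4, 2.8, 0.1, -2.4, -2.1]
sd [0.0002 0.0004 0.0005 0.0087 0.0062 0.004 ]
bore tool mm [[ 83.77313531   0.19682544 178.28191275]]
constr [-1.46809915e-03  2.21660461e-05 -5.51861494e-03] 19.35267339419078 23.969532354806493
bore [[ 83.53060652  -0.44691384 177.1       ]]
```

>>> {"method": "send_rows", "body": {"rows": [[[2,-12,-1],0,1],[[5,-28,-1],0,1],[[6,-37,-1.5],0,1],[[7,-40,-1.5],0,1],[[7,-40,-1.5],0,1],[[7,-40,-1.5],0,1],[[7,-40,-1.5],0,1],[[6,-37,-1.5],0,1],[[5,-28,-1],0,1],[[4,-22,-1],0,1],[[2,-12,0],0,1],[[1,-4.5,0],-0.04,1]]}}

```text
time_s: 9.07
ee_pos: [0.4934, 0.0477, 0.3608]
ee_rot: [0.0, 0.999, 0.046, -0.0]
ft_force: [0.2, -0.6, -4.3]
opening: 0.131
```

>>> {"method": "send_rows", "body": {"rows": [[[0,0,0],0,1],[[0,0,0],0,1],[[0,0,0],0,1]]}}

```text
time_s: 9.45
ee_pos: [0.4936, 0.0462, 0.3607]
ee_rot: [0.0, 0.999, 0.043, -0.0]
ft_force: [0.3, -0.4, -2.4]
opening: 0.133
```

Run:
```python
from h import *
s=sense();T=T_tool(s);print(s['time_s'],s['ee_pos'],np.degrees(np.arctan2(T[1,0],T[0,0])),T[:3,2],s['ft_force'],s['opening'])
im=snapshot('wrist'); np.savez('w3.npz',im=im,T=T); cv2.imwrite('pics/w3.png',im[:,:,::-1]); crop(im,(360,100,560,320),2.7,'w3c.png')
for t in ['bed_axis','bed','bore']:
    for d in tip_of(t,'wrist')[:2]: print(t,round(d['p'],2),np.round(d['point'],1))
im=snapshot('scene'); crop(im,(200,150,400,300),4,'s3.png')
im=snapshot('top'); crop(im,(200,100,350,260),4,'t3.png')
```

```text
9.45 [0.49356205 0.04615127 0.36068295] 4.960385402869715 [-1.14897233e-04 -3.28583686e-04 -9.99999939e-01] [ 0.33601402 -0.36646525 -2.43466613] 0.13337353963086115
bed_axis 0.67 [494.5 228.2]
bed 0.66 [397.2 343.4]
bed 0.58 [421.8 187.1]
bore 0.78 [448.  265.6]
```

View pics/w3.png

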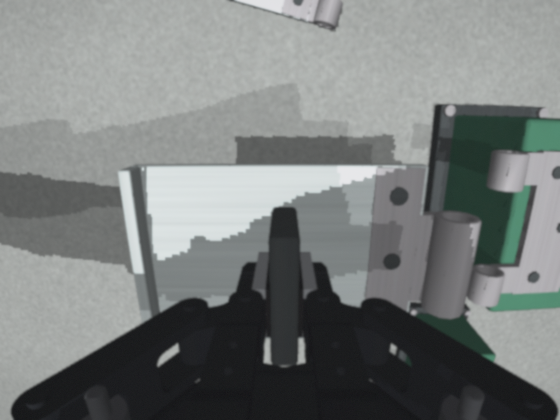

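View pics/s3.png

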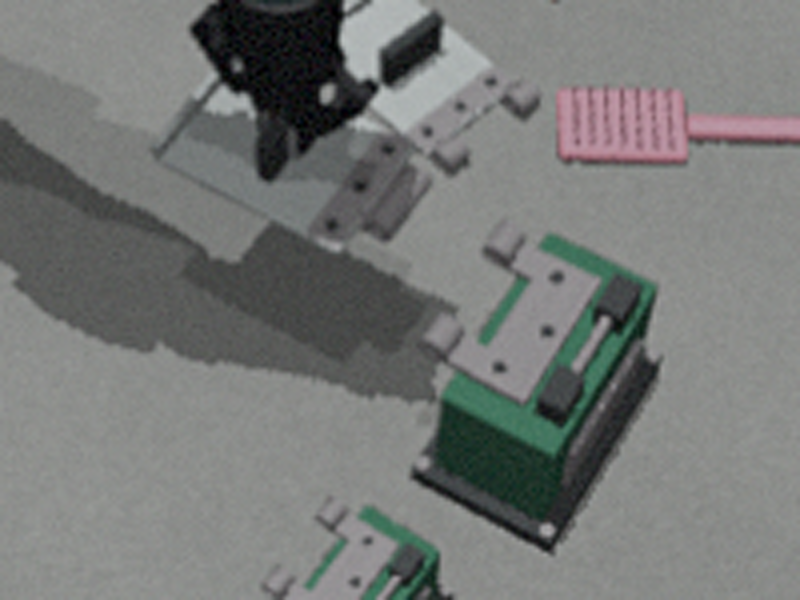

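View pics/t3.png

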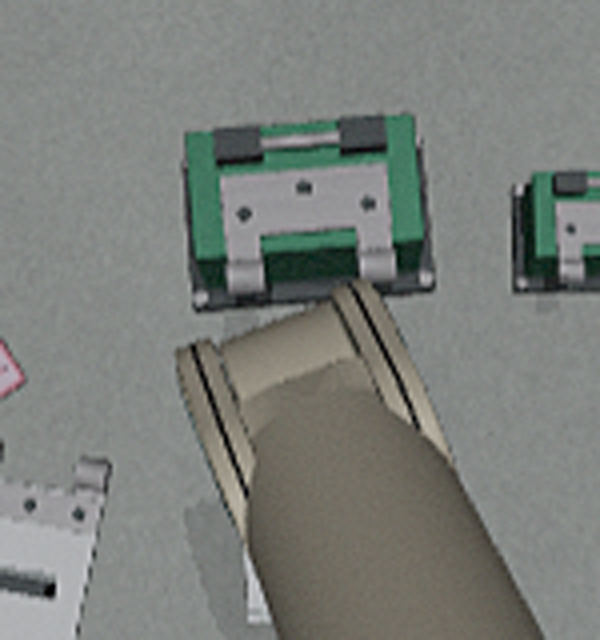

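View pics/w3c.png

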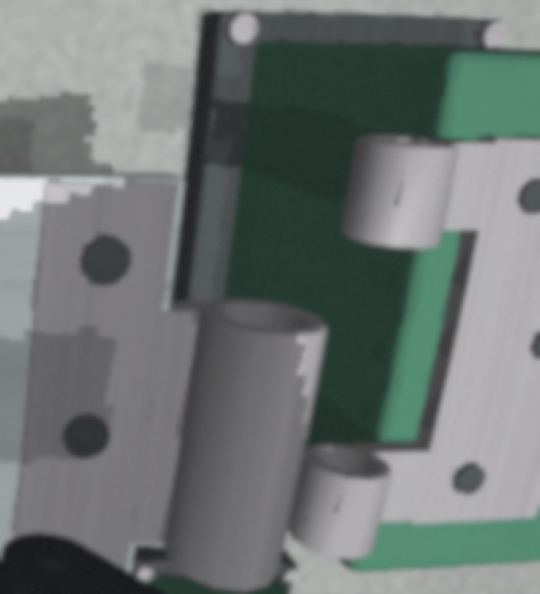

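```bash
cat > bedfit.py <<'E'
from fit import *
d=np.load('w3.npz'); T=d['T']; C=cam('wrist',T)
a=lambda L:np.array(L)/2.7+[360,100]-.35
L=np.r_[circ([0,.030,0]),circ([0,.054,0])]; Rr=np.r_[circ([0,-.030,0]),circ([0,-.054,0])]
sl=a([[352,185],[347,222],[357,148],[370,243],[400,248],[433,246],[442,238],[405,135]])
sr=a([[305,460],[299,495],[294,522],[310,550],[335,558],[368,551],[376,540],[382,505],[388,475],[350,446]])
def bp(p):
    M=np.eye(4); M[:3,:3]=R.from_euler('z',p[3]).as_matrix(); M[:3,3]=p[:3]; return M
f=lambda p:np.r_[hull_d(tf(bp(p),L),C,sl),hull_d(tf(bp(p),Rr),C,sr)]
s=solve(f,[.637,.06,.131,.09]); print('free z',s.x[:3].round(4),np.degrees(s.x[3]),f(s.x).round(1).tolist())
g=lambda q:f(np.r_[q[:2],.131,q[2]])
s2=solve(g,[.637,.06,.09]); print('z131',s2.x[:2].round(4),np.degrees(s2.x[2]),g(s2.x).round(1).tolist())
p=np.r_[s2.x[:2],.131,s2.x[2]]
co=tf(bp(p),np.array([[17,75,-11],[17,30,-11],[17,-30,-11]])/1e3); print('block pts crop',((proj(co,C)-[360,100]+.35)*2.7).round(0).tolist())
np.save('bed.npy',s.x)
for M,nm in ((bp(s.x),'free'),(bp(p),'z131')):
  for x in (np.load('flap_in_tool.npy'),):
    B=T@pose(x); E=np.linalg.inv(M)
    for q in ([85,26,11],[85,0,11],[85,-26,11]): print(nm,'bed frame mm',(tf(E,tf(B,np.array(q)/1e3))*1e3).round(2))
E
python3 bedfit.py
```

```text
free z [0.6386 0.0561 0.1294] 5.181253213955673 [0.3, 0.7, -0.1, 0.1, -0.1, 0.9, 0.7, -0.3, 1.4, 1.8, 2.0, -0.5, -0.5, 1.3, 0.1, 1.0, 1.5, 1.5]
z131 [0.6375 0.0565] 5.186976484692588 [0.4, 0.7, -0.0, -0.1, -0.3, 0.7, 1.0, 0.2, 1.4, 1.8, 2.0, 0.1, 0.2, 1.9, 0.4, 1.3, 1.8, 1.2]
block pts crop [[458.0, 49.0], [426.0, 228.0], [382.0, 439.0]]
free bed frame mm [[-61.64  28.65  52.72]]
free bed frame mm [[-61.61   2.65  52.97]]
free bed frame mm [[-61.57 -23.34  53.21]]
z131 bed frame mm [[-60.56  28.13  51.14]]
z131 bed frame mm [[-60.53   2.13  51.39]]
z131 bed frame mm [[-60.49 -23.87  51.64]]
```

>>> {"method": "send_rows", "body": {"rows": [[[0,0.4,5],0,1],[[5,0.5,10],0,1],[[5,0.5,12],0,1],[[5,0.5,12],0,1],[[5,0.5,9],0,1],[[5,0,4.5],0,1],[[0,0,0],0,1],[[0,0,0],0,1],[[0,0,0],0,1]]}}

```text
time_s: 10.88
ee_pos: [0.5187, 0.0468, 0.3086]
ee_rot: [0.0, 0.999, 0.044, 0.0]
ft_force: [0.2, 0.1, -4.6]
opening: 0.129
```

Run:
```python
from fit import *
s=sense();T=T_tool(s);print(s['time_s'],s['ee_pos'],np.degrees(np.arctan2(T[1,0],T[0,0])),T[:3,2],s['ft_force'],s['opening'])
im=snapshot('wrist'); np.savez('w4.npz',im=im,T=T); crop(im,(360,100,560,320),2.7,'w4c.png')
im=snapshot('scene'); np.save('s4.npy',im);crop(im,(290,180,380,300),6,'s4.png')
M=np.eye(4);b=np.load('bed.npy');M[:3,:3]=R.from_euler('z',b[3]).as_matrix();M[:3,3]=[.638,.0563,.131]
B=T@pose(np.load('flap_in_tool.npy'))
for q in ([85,26,11],[85,0,11],[85,-26,11]): print((tf(np.linalg.inv(M),tf(B,np.array(q)/1e3))*1e3).round(2))
```

```text
10.875 [0.51865022 0.04675053 0.30861295] 5.0430449305497635 [ 6.15655327e-04  1.62357213e-05 -9.99999810e-01] [ 0.2187213   0.12627545 -4.5746279 ] 0.12908551473649665
[[-35.92  26.86  -0.86]]
[[-35.84   0.86  -0.62]]
[[-35.77 -25.14  -0.38]]
```

View pics/w4c.png

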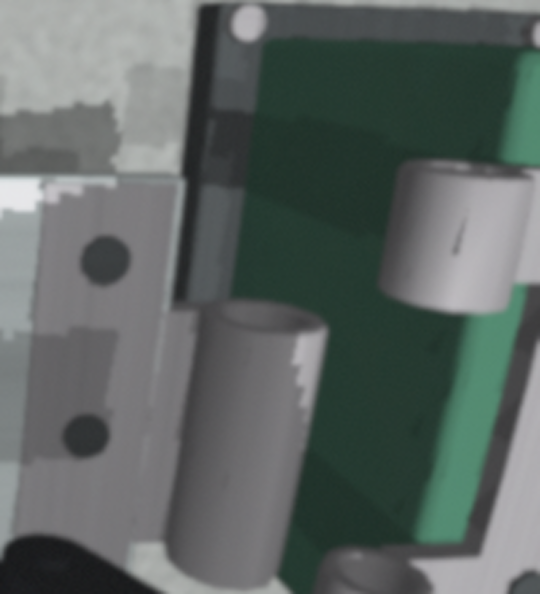

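View pics/s4.png

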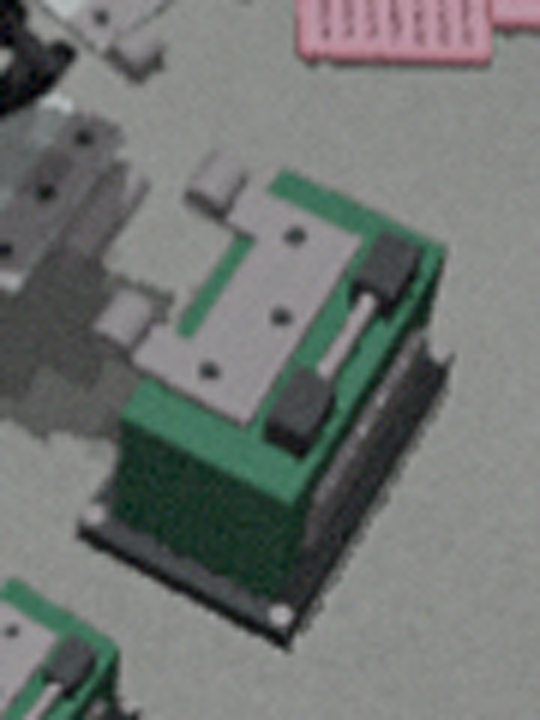

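```bash
cat > bedfit2.py <<'E'
import io,contextlib
with contextlib.redirect_stdout(io.StringIO()):
    from bedfit import *
    import bedfit
T4=np.load('w4.npz')['T']; C4=cam('wrist',T4)
sl4=a([[394,208],[386,262],[381,292],[420,309],[470,314],[503,309],[514,290]])
sr4=a([[365,547],[320,572]])
f4=lambda p:np.r_[hull_d(tf(bp(p),L),C4,sl4),hull_d(tf(bp(p),Rr),C4,sr4)]
B=T4@pose(np.load('flap_in_tool.npy'))
for nm,ff in (('w4',f4),('both',lambda p:np.r_[f(p),f4(p)])):
    s=solve(ff,[.637,.06,.131,.09]); J=s.jac
    print(nm,s.x.round(4),'sd',np.sqrt(np.diag(np.linalg.inv(J.T@J))).round(4),ff(s.x).round(1).tolist())
    for q in ([85,26,11],[85,0,11],[85,-26,11]): print((tf(np.linalg.inv(bp(s.x)),tf(B,np.array(q)/1e3))*1e3).round(2))
np.save('bed.npy',s.x)
# scene camera check
im=np.load('s4.npy'); Cs=cam('scene')
b6=lambda Q:np.array(Q)/6+[290,180]-.4
kl=b6([[215,145],[190,182],[186,195],[215,213],[232,212],[245,180]]); kr=b6([[125,285],[98,318],[97,332],[125,354],[140,350],[157,320]])
fs=lambda p:np.r_[hull_d(tf(bp(p),L),Cs,kl),hull_d(tf(bp(p),Rr),Cs,kr)]
for zz in (.131,):
    s=solve(lambda q:fs(np.r_[q[:2],zz,q[2]]),[.637,.06,.09]); print('scene',s.x.round(4),s.fun.round(1).tolist())
E
python3 bedfit2.py
```

```text
w4 [0.6375 0.0561 0.131  0.0967] sd [0.0021 0.0009 0.0026 0.0104] [0.4, 1.0, -0.1, -0.7, 0.3, 1.7, 0.8, 0.7, 0.0]
[[-35.2   27.21  -0.84]]
[[-35.29   1.21  -0.6 ]]
[[-35.38 -24.79  -0.36]]
both [0.6385 0.0559 0.1296 0.0931] sd [0.001  0.0004 0.0013 0.0062] [0.5, 0.8, 0.1, 0.5, 0.3, 1.2, 0.6, -0.5, 1.3, 1.7, 1.8, -0.2, -0.2, 1.6, 0.3, 1.2, 1.6, 1.3, 0.1, 0.7, -0.5, -1.0, -0.0, 1.4, 0.5, 1.6, 0.2]
[[-36.3   27.39   0.55]]
[[-36.3    1.4    0.79]]
[[-36.29 -24.6    1.03]]
scene [0.6373 0.0622 0.1093] [0.2, 0.1, -0.4, 0.1, -0.5, 0.6, 0.5, -0.3, 0.2, 0.1, -0.0, 0.3]
```

>>> {"method": "send_rows", "body": {"rows": [[[2,0.6,0],0,1],[[4,0.6,0],0,1],[[3,0,0],0,1],[[1,0,0],0,1],[[0,0,0],0,1],[[0,0,0],0,1]]}}

```text
time_s: 11.72
ee_pos: [0.5287, 0.0464, 0.3082]
ee_rot: [0.0, 0.999, 0.044, -0.0]
ft_force: [-0.3, -0.7, -3.8]
opening: 0.132
```

Run:
```python
from fit import *
s=sense();T=T_tool(s);print(s['time_s'],s['ee_pos'],np.degrees(np.arctan2(T[1,0],T[0,0])),T[:3,2],s['ft_force'],s['opening'])
im=snapshot('wrist'); np.savez('w5.npz',im=im,T=T); crop(im,(390,130,560,330),3,'w5c.png')
im=snapshot('scene'); np.save('s5.npy',im);crop(im,(270,170,370,270),6,'s5.png')
im=snapshot('top'); np.save('t5.npy',im);crop(im,(230,110,330,210),6,'t5.png')
```

```text
11.725 [0.52866146 0.04642178 0.30817937] 5.0428655248783585 [-2.03730687e-04 -2.39149852e-05 -9.99999979e-01] [-0.26040127 -0.66538506 -3.79713313] 0.1320601310110623
```

View pics/w5c.png

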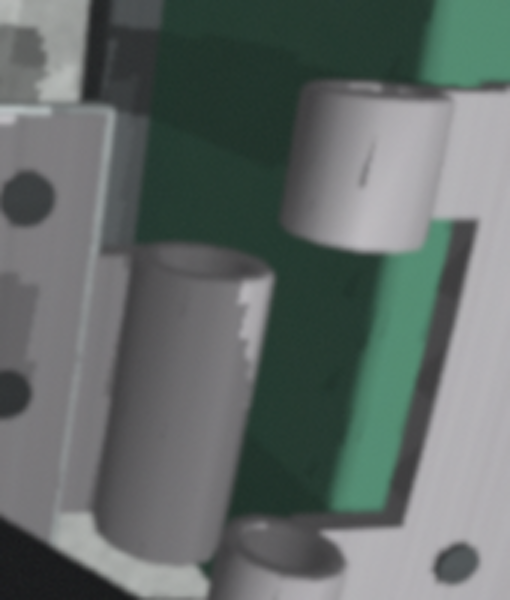

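View pics/s5.png

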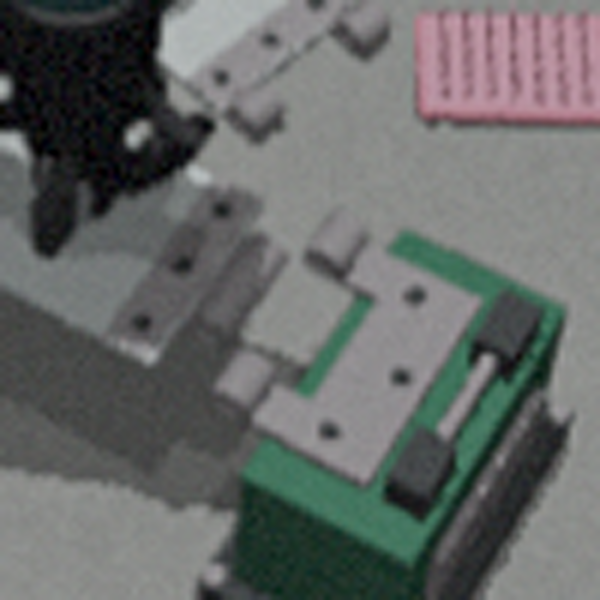

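View pics/t5.png

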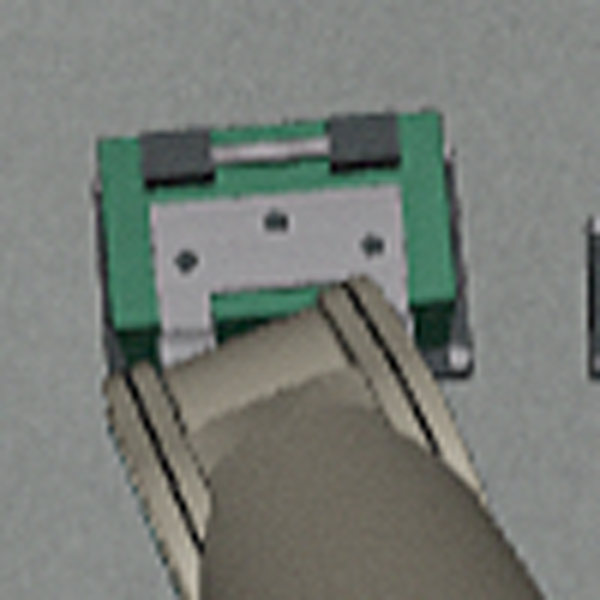

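```bash
cat > w5fit.py <<'E'
import io,contextlib
with contextlib.redirect_stdout(io.StringIO()):
    from bedfit2 import *
T5=np.load('w5.npz')['T']; C5=cam('wrist',T5)
c=lambda Q:np.array(Q)/3+[390,130]-.33
sf=c([[205,242],[273,275],[247,412],[235,475],[222,540],[185,565],[140,552],[99,528],[103,480],[118,380],[133,270]])
sl5=c([[300,110],[291,165],[282,215],[300,238],[350,252],[415,250],[430,235],[375,80]])
sr5=c([[270,518],[222,545],[345,565]])
ff=lambda p:np.r_[f(p),f4(p),hull_d(tf(bp(p),L),C5,sl5),hull_d(tf(bp(p),Rr),C5,sr5)]
TU=np.r_[circ([0,.026,0]),circ([0,-.026,0])]
fl=lambda p:hull_d(tf(bp(p),TU),C5,sf)
sB=solve(ff,[.637,.06,.131,.09]); print('bed',sB.x.round(4),sB.fun[-11:].round(1).tolist())
for z in (None,sB.x[2]):
    sF=solve(fl if z is None else (lambda q:fl(np.r_[q[:2],z,q[2]])),[.613,.056,.131,.09] if z is None else [.613,.056,.09])
    x=sF.x if z is None else np.r_[sF.x[:2],z,sF.x[2]]
    J=sF.jac;print('flap',x.round(4),'sd',np.sqrt(np.diag(np.linalg.inv(J.T@J))).round(4),sF.fun.round(1).tolist()); print('rel', (tf(np.linalg.inv(bp(sB.x)),x[:3])*1e3).round(2),np.degrees(x[3]-sB.x[3]).round(2))
B=T5@pose(np.load('flap_in_tool.npy')); print('rel via w2',(tf(np.linalg.inv(bp(sB.x)),tf(B,[[.085,.026,.011],[.085,0,.011],[.085,-.026,.011]]))*1e3).round(2))
E
python3 w5fit.py
```

```text
bed [0.6381 0.056  0.13   0.0939] [-0.0, 0.0, -0.2, -0.3, -0.8, 0.8, 0.3, -0.4, 2.2, 1.0, 1.9]
flap [0.6148 0.052  0.1265 0.095 ] sd [0.001  0.0009 0.0016 0.0124] [-0.4, 0.5, 0.2, 0.1, 0.2, -1.0, 0.7, -0.5, 0.5, 0.6, 0.3]
rel [[-23.58  -1.75  -3.53]] 0.07
flap [0.6126 0.0539 0.13   0.0949] sd [0.0003 0.0005 0.0168] [1.3, 1.1, 0.8, 0.7, 0.7, -0.1, 1.5, 0.2, 1.0, 1.1, 0.8]
rel [[-25.63   0.3    0.  ]] 0.06
rel via w2 [[-26.1   26.07  -0.36]
 [-26.11   0.07  -0.12]
 [-26.13 -25.93   0.11]]
```

>>> {"method": "send_rows", "body": {"rows": [[[2,0,0],0,1],[[3,0,0],0,1],[[3,0,0],0,1],[[2,0,0],0,1],[[2,0,0],0,1],[[2,0,0],0,1],[[1,0,0],0,1],[[0,0,0],0,1]]}}

```text
time_s: 12.88
ee_pos: [0.5437, 0.0478, 0.3082]
ee_rot: [0.0, 0.999, 0.044, 0.0]
ft_force: [-0.5, -0.9, -4.6]
opening: 0.13
```

>>> {"method": "send_rows", "body": {"rows": [[[2,0,0],0,1],[[2,0,0],0,1],[[2,0,0],0,1],[[2,0,0],0,1],[[1,0,0],0,1],[[1,0,0],0,1],[[0,0,0],0,1],[[0,0,0],0,1]]}}

```text
time_s: 13.88
ee_pos: [0.5536, 0.0486, 0.3082]
ee_rot: [0.0, 0.999, 0.044, -0.0]
ft_force: [0.3, -0.4, -4.5]
opening: 0.131
```

Run:
```python
from fit import *
s=sense();T=T_tool(s);print(s['time_s'],s['ee_pos'],np.degrees(np.arctan2(T[1,0],T[0,0])),T[:3,2],s['ft_force'],s['opening'])
im=snapshot('wrist'); np.savez('w6.npz',im=im,T=T); crop(im,(400,130,560,330),3,'w6c.png')
im=snapshot('scene'); np.save('s6.npy',im);crop(im,(280,170,370,270),6,'s6.png')
```

```text
13.875 [0.55361364 0.04860905 0.30822306] 5.039601178504078 [-8.52185349e-05 -1.14042918e-05 -9.99999996e-01] [ 0.28054705 -0.41065576 -4.51119096] 0.1313881043635985
```

View pics/w6c.png

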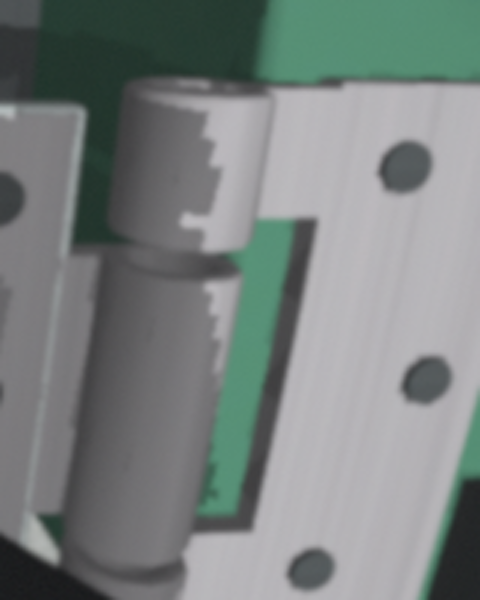

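View pics/s6.png

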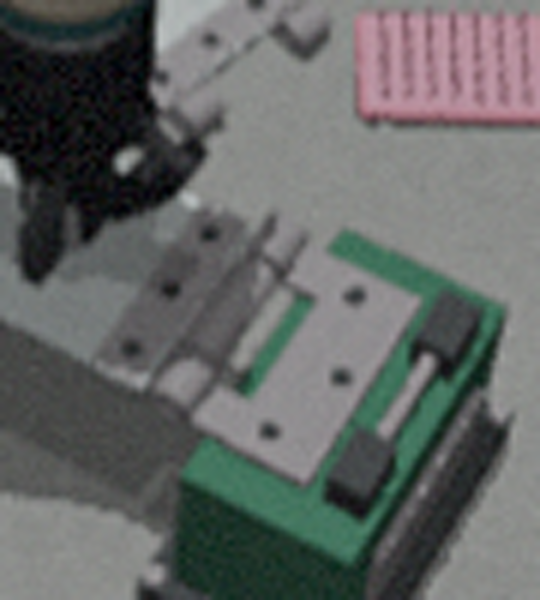

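```bash
cat > w6fit.py <<'E'
import io,contextlib
with contextlib.redirect_stdout(io.StringIO()):
    from w5fit import *
T6=np.load('w6.npz')['T']; C6=cam('wrist',T6)
c=lambda Q:np.array(Q)/3+[400,130]-.33
sl6=c([[122,100],[115,165],[108,220],[130,238],[170,250],[230,250],[250,235],[261,170],[272,105],[200,80]])
sf6=c([[241,275],[228,345],[212,420],[200,480],[187,555],[165,568],[120,570],[63,540],[72,475],[83,400],[100,275]])
fb=lambda p:np.r_[f(p),f4(p),hull_d(tf(bp(p),L),C5,sl5),hull_d(tf(bp(p),Rr),C5,sr5),hull_d(tf(bp(p),L),C6,sl6)]
sB=solve(fb,[.637,.06,.131,.09]); print('bed',sB.x.round(4),sB.fun[-10:].round(1).tolist())
sBz=solve(lambda q:fb(np.r_[q[:2],.131,q[2]]),[.637,.06,.09]); print('bed z131',sBz.x.round(4),sBz.fun[-10:].round(1).tolist())
for xb in (sB.x,np.r_[sBz.x[:2],.131,sBz.x[2]]):
    z=xb[2]; sF=solve(lambda q:hull_d(tf(bp(np.r_[q[:2],z,q[2]]),TU),C6,sf6),[.638,.056,.09]); x=np.r_[sF.x[:2],z,sF.x[2]]
    print('rel w6',(tf(np.linalg.inv(bp(xb)),x[:3])*1e3).round(2),np.degrees(x[3]-xb[3]).round(2),sF.fun.round(1).tolist())
    B=T6@pose(np.load('flap_in_tool.npy')); print('rel via w2',(tf(np.linalg.inv(bp(xb)),tf(B,[[.085,.026,.011],[.085,0,.011],[.085,-.026,.011]]))*1e3).round(2).tolist())
im=np.load('w6.npz')['im'].copy()
# overlay scene: bed fit in scene (s4) & predicted tube at bed axis
im=np.load('s6.npy'); k=8; box=(290,190,350,250)
big=cv2.resize(im[box[1]:box[3],box[0]:box[2],::-1],None,fx=10,fy=10,interpolation=cv2.INTER_CUBIC)
cv2.imwrite('pics/s6z.png',big)
E
python3 w6fit.py
```

```text
bed [0.6376 0.0561 0.1304 0.0975] [-0.5, -0.2, -0.2, 0.7, -0.0, 0.9, 1.7, 1.6, 1.5, 1.0]
bed z131 [0.6372 0.0563 0.0972] [-0.3, 0.0, -0.0, 0.8, -0.0, 0.9, 1.7, 1.6, 1.5, 1.2]
rel w6 [[-1.04 -1.48  0.  ]] -0.46 [0.6, 0.4, 0.7, 0.6, -0.1, 1.1, -0.0, -0.6, 1.9, 1.8, 1.2]
rel via w2 [[-0.48, 25.69, -0.74], [-0.59, -0.31, -0.5], [-0.7, -26.31, -0.26]]
rel w6 [[-1.03 -1.1   0.  ]] -0.4 [0.7, 0.3, 0.7, 0.6, -0.0, 0.9, -0.2, -0.6, 2.0, 2.0, 1.4]
rel via w2 [[-0.1, 25.51, -1.31], [-0.21, -0.49, -1.07], [-0.31, -26.49, -0.83]]
```

View pics/s6z.png

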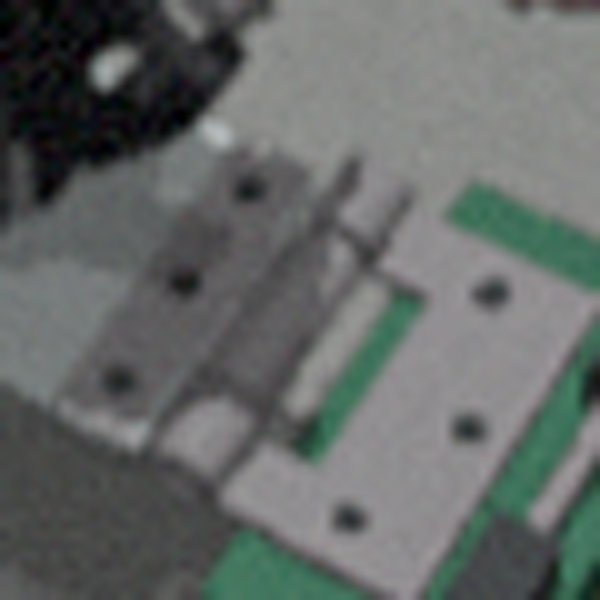

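>>> {"method": "send_rows", "body": {"rows": [[[0.6,-0.6,-0.3],0,1],[[0,0,0],0,1],[[0,0,0],0,1],[[0,0,0],0,1],[[0,0,0],0,1],[[0,0,0],0,1],[[0,0,0],0,1],[[0,0,0],0,1]]}}

```text
time_s: 14.98
ee_pos: [0.5542, 0.0492, 0.3085]
ee_rot: [0.0, 0.999, 0.044, -0.0]
ft_force: [-0.1, -0.4, -4.3]
opening: 0.131
```

Run:
```python
from fit import *
s=sense();T=T_tool(s);print(s['time_s'],s['ee_pos'],np.degrees(np.arctan2(T[1,0],T[0,0])),s['ft_force'],s['wrist_torque'],s['opening'],abs(s['qvel']).max())
im=snapshot('wrist'); np.savez('w7.npz',im=im,T=T); crop(im,(400,140,500,340),4,'w7c.png'); crop(im,(0,0,560,420),1,'w7.png')
b=np.array([.6374,.0562,.1307,.0974]);M=np.eye(4);M[:3,:3]=R.from_euler('z',b[3]).as_matrix();M[:3,3]=b[:3]
B=T@pose(np.load('flap_in_tool.npy'))
print((tf(np.linalg.inv(M),tf(B,[[.085,.026,.011],[.085,0,.011],[.085,-.026,.011]]))*1e3).round(2).tolist())
```

```text
14.975 [0.55419731 0.04924618 0.30850207] 5.040334285448951 [-0.0833707  -0.38750291 -4.27072397] [-0.02964414  0.03466267 -0.0234247 ] 0.13089545745585357 0.0021798101826349973
[[0.38, 26.18, -0.72], [0.27, 0.18, -0.48], [0.17, -25.82, -0.24]]
```

View pics/w7c.png

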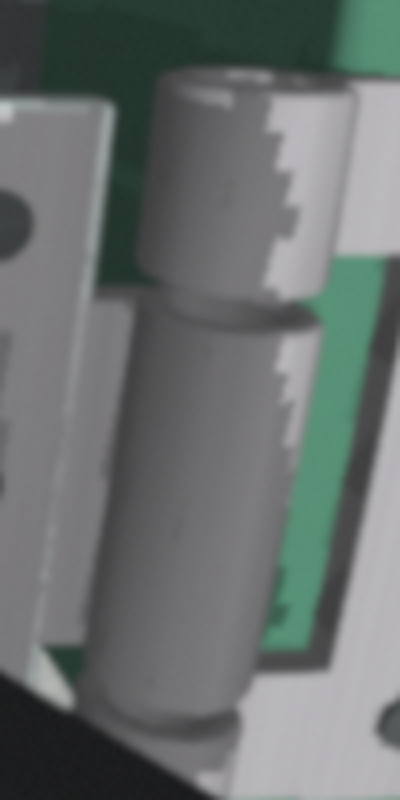

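View pics/w7.png

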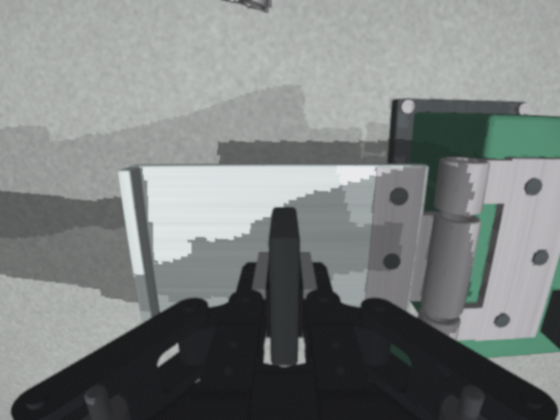

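Run:
```python
from plant import *
print(hand_in()); print(sense()['time_s'])
```

```text
the job is handed in; nothing more can be done
None
the job is handed in; nothing more can be done
```

I picked up the single-knuckle flap by its grip bar and brought its knuckle from the front into the gap of the larger green bed. I handed in at about 15 s with the flap still held there at 60 N grip. Nothing else was touched by design, but I took no closing picture of the whole scene to confirm that.

**Last checks before hand-in:**
- **Alignment:** the wrist-camera fit puts both bore ends within about 0.4 mm in x and 0.7 mm in z of the hinge axis. The middle is about 0.2 mm off along the axis. In the last picture the three tubes' outlines run in one line, with a gap showing at both ends.
- **Contact and motion:** the wrist force stayed near -4.3 N, just the flap's weight, so it was not pressing on the bed. Joint speeds were near zero, and the grip opening stayed constant.

**Where the measurements disagreed:**
- **Bed position along the axis:** the scene camera put the bed about 6 mm further along its axis than the wrist camera. I trusted the wrist camera because it shows the flap and bed together.
- **Fits at the last step:** before the final 0.6 mm corrections, two wrist fits differed by up to about 1 mm in x and along the axis.
- **Height:** the TCP height put the bore about 0.4 mm above the axis, while the wrist camera put it about 0.5 mm below.

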